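Latch the upright turntable-accessory case

ROBOT

A 6-joint arm with a two-finger parallel gripper is mounted at the origin on the work surface. World frame = base frame: x ahead of the robot, y to its left, z up, the work surface at z = 0. Lengths are in m, angles in rad, forces in N, time in s.
With the tool pointing down it reaches from about 0.25 to 0.775 m from the base axis. Payload 4 kg.
Tool frame: the origin (TCP) lies at the very end of the fingers, on their centre line; the grasp point (between the pads) lies 19 mm behind it; z points along the fingers, y is the direction in which the jaws open and shut (so a half turn about z gives the same grasp; the last joint's range is limited). The gripper opens to 94 mm and grips with 3 to 60 N. Pads are 16 mm wide; open, the fingers measure 119 mm over their backs; the gripper's body (75 mm by 177 mm) begins 78 mm behind the grasp point.
Start: joints at [-0.103, 0.087, 1.371, -0, 1.684, -0.103], TCP at [0.55, -0, 0.206] pointing down, gripper open.
Joint ranges: [-3.1, 3.1], [-0.76, 2.03], [0.27, 2.55], [-1.08, 4.22], [0.17, 2.65], [-2.57, 2.57]. Speed limits (rad/s): [2.79, 2.79, 3.14, 3.14, 3.14, 3.14].

INTERFACE

Orientations are given as [roll, pitch, yaw] about the fixed x, y, z axes, in that order (R = Rz(yaw) Ry(pitch) Rx(roll)).
In Python, from bench import robot, snapshot, calibration gives the robot as it stands. The module is installed in compiled form; this text tells all that it offers.
- The arm moves only by the tool servo_tool, never from a script. Its argument "series" is text: rows parted by semicolons, each of 5 numbers parted by spaces: the closure, from -1 (fully open) to 1 (shut), then the shift along the tool's x, y, z in cm, then the turn about the tool's z in rad. A call has 1 to 20 rows; each row is the pose to reach, as a shift and turn from the pose commanded when the call began, along the tool's axes at that moment; what a row does not reach only later rows make up. A row lasts 1/12 s, in which the tool goes at most 41.7 mm and 7.16 degrees, less where a joint would pass 70% of its speed; a pose out of reach is approached as far as the arm can. A call with a gripper value outside its range is refused whole. The fingers move at their own pace and stop on an object; the grip force is fixed at half the most. Time passes only in rows, so rows that repeat a pose let the fingers close. It gives the time, the measured TCP pose, the force and the opening at its end, in the units of the state.
- robot.get_obs(): the state, without advancing time (a new reading comes with each control period).
- snapshot(name): name is "scene" or "side" or "wrist"; returns (picture, depth): 400x640x3 uint8, red, green, blue; 400x640 float32, m along the optical axis (not along the pixel's ray), 0 where there is no reading.
- calibration(name): a dict with "fx", "fy", "cx", "cy" (pixels), "rvec" (rotation vector, rad) and "tvec" (3), from world to camera coordinates, as OpenCV has them; the wrist camera has in their place "tool_from_camera" (4x4, takes a point from camera to tool coordinates, whose origin is the TCP and whose axes are the flange's). Camera axes: x right, y down, z forward; pixel columns grow to the right and rows downward; lengths in m; the calibration is good to about 2 mm. The wrist camera is an equidistant fisheye: a pixel r from the principal point sees the ray r / f radians off the axis. A picture is of the moment at which its call begins: read the wrist's pose just before it. calibration takes no time and is no camera call.
- robot.close_job(): hands the job in, once; it reports no verdict.
The state is a dict: "time": time; "joint_positions": joint angles; "qvel": joint speeds; "joint_torque": joint torques, N m; "tool_pos": TCP position; "ee_rot": TCP orientation; "wrist_force": force on the tool from outside, world axes, zero at the start; "wrist_torque": the same for the moment, N m; "width": finger opening in m.
Only numpy, scipy, OpenCV 4.12 (cv2) and the standard library are available. Lean on these libraries where they do the work, as an engineer would, in place of code of your own. Each camera call takes 0.05 s, during which the arm holds its last target. There are 200 camera calls.

TASK

The black accessory case standing on the desk is shut but not latched. Flip the steel loop of its draw latch forward so that its end bar drops down behind the keeper hook on the lid, and only then swing the latch lever back and press it flat until it snaps over centre and holds the lid drawn in. Leave the press-button on the other box unpressed and the glass, headshell and cartridge where they are.

Things in the scene. Friction and masses are not known exactly. Their poses are not given: they have to be found in the camera images.
- case: Black plastic case, 162 x 170 mm, standing fixed on its hinged edge; flat top 90 mm up, steel draw latch mid-top. Origin on the desk right under the lever's pivot (pivot 102 mm up, along y). x points level from body (-75 to 16 mm) to lid (21 to 87 mm), within 0.5 rad of straight away from the robot; y along the seam; z up. The lid is sprung ajar 4 mm.
- loop_bar (a point): Middle of the loop's end bar: 8 mm thick, 46 mm long, along y. Two legs 64.5 mm long, 40 mm apart, hinge on the lever 18 mm from its pivot; the bar clears the lever's tip. At the start the loop stands near upright, bar about 180 mm up, 20 mm or more above the tip. Pushed towards the lid (+x) below 55 deg from level, it falls by itself on to the lid beyond the keeper.
- lever_tip (a point): Middle of the lever's free end, 60 mm from its pivot; flat steel 20 mm wide, 6 mm thick. Starts up, leaning to the lid (tip x 16 to 31, z about 155 mm in the case frame). It shuts by swinging up and back through vertical until level over the body, tip at (-60, 0, 102). Stays by slight friction; under 10 N near its end shuts it, and it snaps the last 10 deg if hooked.
- keeper (a point): Seat in the keeper, where the centre of the bar sits when drawn tight: (50, 0, 95.5) mm in the case frame, moving 3 to 4 mm to -x as the lid is drawn in. A steel hook 24 mm wide, 15 mm high on the lid, open to +x; its lip reaches 4 mm past the seat, 5.5 mm above it. With the lever up the dropped bar lies 10 to 20 mm beyond the seat on the lid's top.
- press_latch (a joint): Bystander: grey press-button (24 mm across, 5 mm travel) on top of a lower black plastic box 120 by 130 by 45 mm. 0 is unpressed, in m; not to be pressed.
- tumbler: Bystander: clear glass tumbler, 72 mm across, 90 mm high; origin at the centre of its underside.
- headshell: Bystander: aluminium headshell, 75 mm long, 20 mm wide, lying flat; origin on the desk under its plate.
- cartridge: Bystander: yellow cartridge body 28 by 17 by 18 mm; origin at the centre of its underside.

How it is judged:
On the way:
1. the loop's bar lies down behind the keeper hook, below its lip, while the lever is still up (z of loop_bar in the frame of keeper below 0.004 m and x of loop_bar in the frame of keeper between -0.004 and 0.03 m and z of lever_tip in the frame of case above 0.13 m), for 0.2 s.
At the end, for the whole second after the job is handed in: The lever lies flat over the case body (its tip within 8 mm of level with its pivot), the loop's bar sits in the keeper hook (within 6 mm of its seat), and the lid is held drawn in by at least 1.8 mm (z of lever_tip in the frame of case below 0.11 m and x of lever_tip in the frame of case below -0.05 m and distance between loop_bar and keeper below 0.006 m and x of keeper in the frame of case below 0.0482 m); the robot touches nothing.
It fails at once if the press-button of the other box is pressed (value of joint press_latch above 0.003 m).
It fails at once if the tumbler is moved more than 20 mm or tipped (distance of tumbler from where it was at the start of the episode above 0.02 m or angle between tumbler's own z axis and vertical above 0.3 rad).
It fails at once if the headshell is moved more than 20 mm (distance of headshell from where it was at the start of the episode above 0.02 m).
It fails at once if the cartridge is moved more than 20 mm (distance of cartridge from where it was at the start of the episode above 0.02 m).
It also fails if it takes over 35 s, if anything falls off the work surface, if the arm or the gripper's body presses on something with over 40 N, if the wrist force passes 120 N, or if a joint passes its speed limit or range.

## Working session

There is one attempt and no reset: what is moved stays moved. The work goes in short steps, Python scripts to look and compute and a tool call to move; the robot and the scene stay as the last step left them, time stands still between calls to the robot, and variables do not carry over. Pictures are saved under pics/ and viewed, about 8 in all and at most 12, crops included, and the job is handed in when it is done.

Besides the shell and the picture viewer there is one more tool, called after "Request:" as name(argument=value, ...) on one line, values as JSON. servo_tool: Moves the arm, as the interface text tells. Its arguments: {"type":"object","properties":{"series":{"type":"string"}},"required":["series"]}

```bash
mkdir -p pics
cat > h.py <<'E'
import numpy as np, cv2
from bench import robot, snapshot, calibration
def cam(n):
    c=calibration(n); R=cv2.Rodrigues(np.array(c["rvec"],float))[0]; t=np.array(c["tvec"],float).ravel()
    return c,R,t
def cloud(n,d):
    c,R,t=cam(n); v,u=np.mgrid[:d.shape[0],:d.shape[1]]
    P=np.stack([(u-c["cx"])/c["fx"]*d,(v-c["cy"])/c["fy"]*d,d],-1)
    W=(P-t)@R; W[d==0]=np.nan; return W
def snap(n,f=None):
    p,d=snapshot(n); 
    if f: cv2.imwrite("pics/"+f,p[...,::-1])
    np.savez("last_%s.npz"%n,p=p,d=d)
    return p,d,(cloud(n,d) if n!="wrist" else None)
def proj(n,X):
    c,R,t=cam(n); q=np.atleast_2d(X)@R.T+t
    return np.c_[q[:,0]/q[:,2]*c["fx"]+c["cx"],q[:,1]/q[:,2]*c["fy"]+c["cy"]]
E
python3 - <<'E'
from h import *
print(robot.get_obs())
for n in("scene","side"):
    p,d,W=snap(n,n+"1.png"); c,R,t=cam(n); print(n,-R.T@t,R[2], c["fx"])
    m=(W[...,2]>0.08)&(W[...,2]<0.096)&(p.max(-1)<70); print(m.sum(),np.nanmin(W[m],0),np.nanmax(W[m],0))
E
ls pics
```

```text
{'time': 0.0, 'joint_positions': array([-1.03079577e-01,  8.79484590e-02,  1.37222909e+00, -2.33244557e-05,
        1.68361600e+00, -1.03073950e-01]), 'qvel': array([ 6.71228356e-05, -7.40021638e-04,  2.10386396e-04,  9.27013447e-04,
        8.58341762e-04, -5.99840929e-04]), 'joint_torque': array([ 1.28542815e-03, -3.40182602e+01, -3.02423716e+01,  7.18220207e-02,
        3.29729996e-02, -1.13141955e-04]), 'tool_pos': array([5.49450252e-01, 5.53131097e-05, 2.04320539e-01]), 'ee_rot': array([-3.13940105e+00, -2.03394395e-04,  1.57078788e+00]), 'wrist_force': array([ 1.17684473,  0.25344513, -0.16905994]), 'wrist_torque': array([-0.01316228, -0.01379389, -0.01893053]), 'width': 0.09402038512616957}
scene [ 1.18127584 -0.02487073  0.49764494] [-0.81273345  0.0285425  -0.58193613] 407.45846378235643
4619 [-0.46267814 -0.05717425  0.08000028] [0.66003079 1.16044057 0.09594168]
side [0.36432958 0.63366789 0.74367182] [ 0.24926886 -0.69762772 -0.67169978] 462.0999906148494
5507 [ 0.04009709 -0.02003992  0.08000224] [0.65290811 0.2404006  0.09590572]
scene1.png
side1.png
```

View pics/scene1.png

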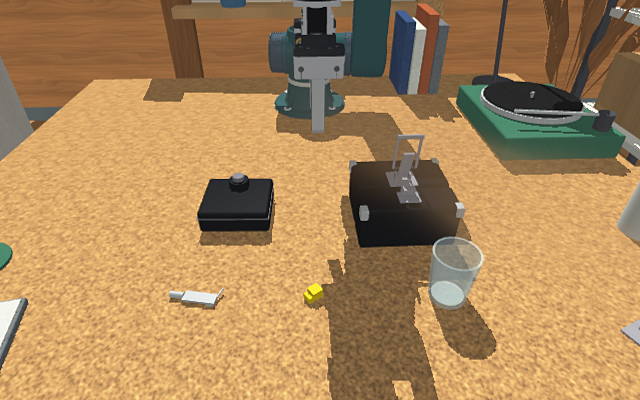

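View pics/side1.png

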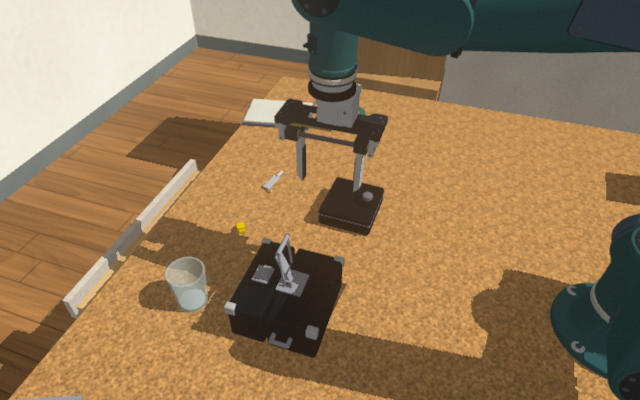

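The scene view shows the case at about (405,200), with the loop's bar at (409,137) and the lever at (405,165). The grey-button box is at (237,200), the tumbler at (455,270), the cartridge at (313,293) and the headshell at (200,298). The side view shows the latch at (288,255), with the loop up and the lid edge towards the glass.

Run:
```python
from h import *
for n,(u0,u1,v0,v1) in dict(scene=(335,475,125,260),side=(215,355,225,360)).items():
    z=np.load("last_%s.npz"%n); p,d=z["p"],z["d"]; W=cloud(n,d)
    roi=np.zeros(d.shape,bool); roi[v0:v1,u0:u1]=1
    m=roi&(W[...,2]>0.084)&(W[...,2]<0.095)&(p.max(-1)<90)
    r=cv2.minAreaRect(W[m][:,:2].astype(np.float32)*1000); print(n,m.sum(),r, cv2.boxPoints(r).round(0).tolist(), np.median(W[m][:,2]))
    # metal latch above top
    q=roi&(W[...,2]>0.115)&(W[...,2]<0.2)
    vs,us=np.nonzero(q); o=np.argsort(-W[q][:,2]); print(q.sum())
    for k in o[::max(1,len(o)//25)]: print(us[k],vs[k],W[q][k].round(4))
    cv2.imwrite("pics/c_%s.png"%n,cv2.resize(p[v0:v1,u0:u1,::-1],None,fx=4,fy=4,interpolation=cv2.INTER_CUBIC))
a,b=[cv2.imread("pics/c_%s.png"%n) for n in("scene","side")]
cv2.imwrite("pics/both.png",cv2.resize(np.hstack([a[:540,:560],b[:540,:560]]),(800,386)))
```

```text
scene 3629 ((578.66796875, 151.73541259765625), (162.2642822265625, 169.40115356445312), 0.3737333416938782) [[497.0, 236.0], [498.0, 67.0], [660.0, 68.0], [659.0, 237.0]] 0.09034110094686643
551
400 135 [0.5832 0.1369 0.1892]
409 135 [0.5817 0.1523 0.188 ]
407 137 [0.5869 0.1479 0.1871]
415 137 [0.5859 0.1615 0.1864]
403 138 [0.5853 0.142  0.1846]
412 138 [0.5841 0.1573 0.1836]
405 139 [0.5825 0.1463 0.1812]
397 142 [0.581  0.134  0.1751]
397 146 [0.5805 0.135  0.1673]
418 149 [0.5801 0.1717 0.1605]
405 154 [0.5918 0.1472 0.158 ]
418 151 [0.58   0.1723 0.1565]
396 153 [0.5808 0.1348 0.154 ]
407 158 [0.5924 0.1515 0.1505]
403 159 [0.5904 0.1455 0.1476]
407 160 [0.5885 0.1531 0.1443]
418 158 [0.5779 0.175  0.1415]
408 162 [0.5868 0.1559 0.1393]
411 163 [0.5851 0.1619 0.1361]
400 164 [0.5818 0.144  0.1326]
392 164 [0.5769 0.1313 0.13  ]
417 165 [0.5766 0.1757 0.1267]
405 168 [0.5807 0.154  0.1236]
406 169 [0.5807 0.1561 0.1215]
415 168 [0.5754 0.1734 0.1198]
405 171 [0.5773 0.1559 0.1152]
side 5423 ((573.3486328125, 156.50552368164062), (161.37075805664062, 168.45098876953125), 0.33205
[... 236 characters left out ...]
769 0.1731 0.1873]
288 236 [0.5756 0.1363 0.1867]
288 237 [0.5751 0.1376 0.1857]
287 239 [0.576  0.1401 0.1831]
278 258 [0.5776 0.1772 0.1744]
278 260 [0.5786 0.1756 0.1674]
280 263 [0.5751 0.1761 0.1617]
280 265 [0.575  0.1768 0.1575]
277 259 [0.5862 0.1629 0.1533]
277 260 [0.5863 0.1631 0.1509]
281 257 [0.5837 0.1518 0.1474]
288 252 [0.5777 0.1344 0.1442]
289 254 [0.5753 0.136  0.1416]
291 255 [0.5725 0.1338 0.1376]
283 265 [0.5783 0.1574 0.1348]
282 275 [0.5725 0.1768 0.1326]
286 265 [0.5751 0.1519 0.13  ]
284 271 [0.5743 0.1636 0.1274]
288 265 [0.5736 0.1465 0.1246]
290 262 [0.5733 0.1378 0.1231]
292 261 [0.5712 0.1335 0.122 ]
290 265 [0.5717 0.142  0.1203]
288 273 [0.5703 0.156  0.115 ]
```

View pics/both.png

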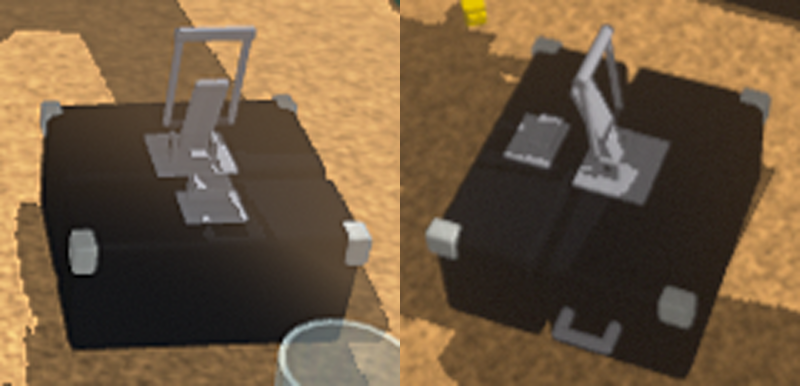

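The two views agree on the case: origin about (0.570, 0.154), yaw about 0. In the case frame the bar is at about x +12, z 184, and the lever tip at about x +20, z 155. I'll shut the fingers, lift, and move to the robot side of the bar.

Request:
servo_tool(series="1 0 0 -2;1 0 0 -4;1 1 -0.5 -5;1 3 -1 -5;1 5 -1.5 -5;1 7 -2 -5;1 9 -2.5 -5;1 11 -2.5 -5;1 13 -2.5 -5;1 14.5 -2.5 -5;1 15.4 -2.5 -5;1 15.4 -2.5 -5;1 15.4 -2.5 -5")

```text
validation failed for argument at $.se...
```

Request:
servo_tool(series="1 0 0 -2 0;1 0 0 -4 0;1 1 -0.5 -5 0;1 3 -1 -5 0;1 5 -1.5 -5 0;1 7 -2 -5 0;1 9 -2.5 -5 0;1 11 -2.5 -5 0;1 13 -2.5 -5 0;1 14.5 -2.5 -5 0;1 15.4 -2.5 -5 0;1 15.4 -2.5 -5 0;1 15.4 -2.5 -5 0")

```text
time: 1.18
tool_pos: [0.5247, 0.1542, 0.2552]
ee_rot: [-3.141, 0.001, 1.572]
wrist_force: [0.3, -0.1, 0.1]
width: 0.0111
```

Request:
servo_tool(series="1 0 0 3 0;1 0 0 6 0;1 0 0 8 0;1 0 0 8.5 0;1 0 0 8.5 0;1 0 1.5 8.5 0;1 0 2.5 8.5 0;1 0 3.5 8.5 0;1 0 4.2 8.5 0;1 0 4.9 8.5 0;1 0 5.6 8.5 0;1 0 6.3 8.5 0;1 0 7 8.5 0;1 0 7.5 8.5 0;1 0 8 8.5 0;1 0 8.3 8.5 0;1 0 8.5 8.5 0;1 0 8.5 8.5 0")

```text
time: 2.68
tool_pos: [0.6102, 0.154, 0.1704]
ee_rot: [-3.141, 0.0, 1.571]
wrist_force: [-0.7, 0.1, 0.4]
width: 0.0005
```

Run:
```python
from h import *
A=[]
for n,(u0,u1,v0,v1) in dict(scene=(335,475,125,260),side=(215,355,225,360)).items():
    p,d,W=snap(n); A.append(cv2.resize(p[v0:v1,u0:u1,::-1],(400,386),interpolation=cv2.INTER_CUBIC))
cv2.imwrite("pics/b2.png",np.hstack(A)); o=robot.get_obs(); print(o["time"],o["tool_pos"],o["wrist_force"])
```

```text
2.7833 [0.60987072 0.15403747 0.17050614] [ 0.26692322 -0.13742685 -0.20592229]
```

View pics/b2.png

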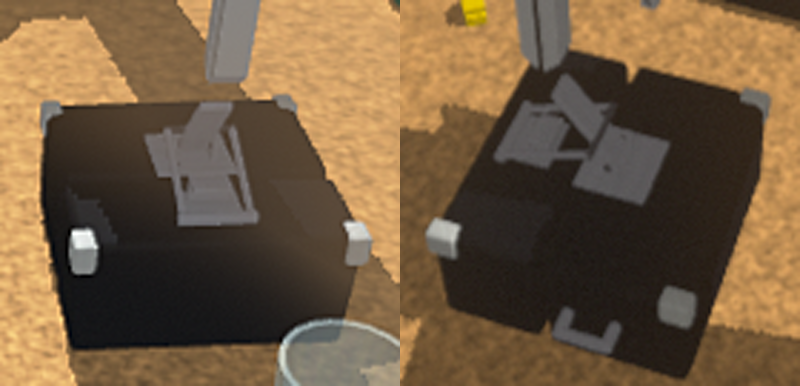

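The loop now lies on the lid beyond the keeper, with its bar at about (215,217) in the left crop. The lever is still up but seems to lean further towards the lid, so I'll measure it.

Run:
```python
from h import *
for n in("scene","side"):
    z=np.load("last_%s.npz"%n); p,d=z["p"],z["d"]; W=cloud(n,d)
    b=(W[...,0]>.55)&(W[...,0]<.66)&(W[...,1]>.12)&(W[...,1]<.19)
    m=b&(W[...,2]>0.12)&(W[...,2]<.163); q=W[m]; q=q[np.argsort(-q[:,2])]
    print(n,m.sum()); print(q[::max(1,len(q)//14)].round(4))
    m=b&(W[...,0]>.615)&(W[...,2]>0.0935)&(W[...,2]<.11); q=W[m]; q=q[np.argsort(q[:,0])]; print("bar/keeper");print(q[::max(1,len(q)//14)].round(4))
```

```text
scene 152
[[0.6048 0.1502 0.152 ]
 [0.6065 0.1599 0.1509]
 [0.6054 0.162  0.1502]
 [0.6033 0.1643 0.1489]
 [0.6056 0.1507 0.1468]
 [0.6037 0.1465 0.1438]
 [0.6009 0.1456 0.1421]
 [0.5983 0.1585 0.1383]
 [0.5971 0.1575 0.1355]
 [0.5945 0.1448 0.1323]
 [0.593  0.1489 0.1293]
 [0.5908 0.16   0.1276]
 [0.5826 0.1447 0.1249]
 [0.5869 0.1477 0.1214]
 [0.5783 0.132  0.1206]
 [0.5823 0.1665 0.1201]]
bar/keeper
[[0.615  0.1455 0.105 ]
 [0.6161 0.1658 0.1052]
 [0.6177 0.1494 0.0964]
 [0.6203 0.151  0.1064]
 [0.6222 0.1732 0.103 ]
 [0.6235 0.1505 0.1046]
 [0.625  0.1321 0.0999]
 [0.6292 0.1333 0.0967]
 [0.6352 0.1758 0.0977]
 [0.6384 0.158  0.0985]
 [0.6399 0.1427 0.098 ]
 [0.641  0.1662 0.096 ]
 [0.6418 0.1662 0.0945]
 [0.6425 0.1623 0.0972]
 [0.6437 0.1354 0.0968]]
side 253
[[0.6019 0.1561 0.1529]
 [0.6045 0.1548 0.1506]
 [0.5997 0.1442 0.1489]
 [0.5959 0.1625 0.1466]
 [0.5957 0.1455 0.144 ]
 [0.5919 0.1506 0.1404]
 [0.5895 0.1523 0.1381]
 [0.5881 0.1468 0.1353]
 [0.5846 0.1603 0.1329]
 [0.5865 0.1651 0.1296]
 [0.581  0.1561 0.127 ]
 [0.5797 0.1502 0.1236]
 [0.577  0.1757 0.1216]
 [0.5791 0.1327 0.1207]
 [0.5768 0.1674 0.12  ]]
bar/keeper
[[0.6151 0.1365 0.1058]
 [0.6166 0.1653 0.1015]
 [0.6179 0.1527 0.106 ]
 [0.6197 0.1661 0.1067]
 [0.6207 0.1732 0.1034]
 [0.6225 0.1647 0.104 ]
 [0.625  0.177  0.1005]
 [0.6297 0.1754 0.0995]
 [0.6328 0.138  0.0978]
 [0.6337 0.1496 0.0963]
 [0.6347 0.1474 0.0963]
 [0.6354 0.1633 0.0973]
 [0.6365 0.1605 0.0992]
 [0.6376 0.1451 0.0981]
 [0.6391 0.1639 0.0964]]
```

The bar is at about case x 68, z 94, behind the hook. The lever tip is at about (33, 0, 150), still above 130, so stage 1 is met. Next I'll come down on the lid side of the lever and push its tip back to about vertical.

Request:
servo_tool(series="1 0 1.2 0 0;1 0 2.2 0 0;1 0 2.3 1 0;1 0 2.3 2.2 0;1 0 2.3 3 0;1 0 2.3 3.1 0;1 0 1.8 3.1 0;1 0 1.2 3.1 0;1 0 0.6 3.1 0;1 0 0 2.9 0;1 0 -0.6 2.7 0;1 0 -1.2 2.5 0;1 0 -1.8 2.2 0;1 0 -2.4 2.05 0;1 0 -2.4 2.05 0")

```text
time: 4.03
tool_pos: [0.5849, 0.1542, 0.1507]
ee_rot: [-3.142, -0.0, 1.571]
wrist_force: [0.2, 0.2, -0.8]
width: 0.0008
```

Run:
```python
from h import *
A=[]
for n,(u0,u1,v0,v1) in dict(scene=(335,475,125,260),side=(215,355,225,360)).items():
    p,d,W=snap(n); A.append(cv2.resize(p[v0:v1,u0:u1,::-1],(400,386),interpolation=cv2.INTER_CUBIC))
    b=(W[...,0]>.625)&(W[...,0]<.66)&(W[...,1]>.13)&(W[...,1]<.18)&(W[...,2]>.0935)&(W[...,2]<.105)
    print(n,b.sum(),np.median(W[b],0))
cv2.imwrite("pics/b3.png",np.hstack(A)); o=robot.get_obs(); print(o["time"],o["tool_pos"],o["wrist_force"])
```

```text
scene 114 [0.6295968  0.15361127 0.09711536]
side 42 [0.62713148 0.1546501  0.09726198]
4.1333 [0.5856396  0.15402938 0.15005741] [ 0.66110417 -0.352892    0.15843789]
```

View pics/b3.png

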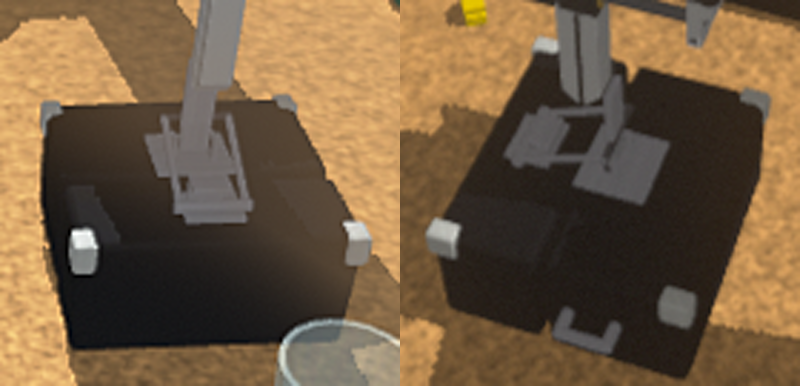

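The lever is now about vertical, the finger is on its lid side, and the bar has been drawn to about x 58 and is still down behind the hook. I'll continue along the arc to flat.

Request:
servo_tool(series="1 0 -0.65 0 0;1 0 -1.3 0 0;1 0 -1.95 0.1 0;1 0 -2.55 0.3 0;1 0 -3.1 0.6 0;1 0 -3.65 1.05 0;1 0 -4.1 1.5 0;1 0 -4.5 2.05 0;1 0 -4.8 2.6 0;1 0 -5.05 3.2 0;1 0 -5.3 3.6 0;1 0 -5.4 4 0;1 0 -5.4 4.3 0;1 0 -5.4 4.5 0;1 0 -5.4 4.7 0;1 0 -5.4 4.7 0;1 0 -5.4 4.7 0")

```text
time: 5.55
tool_pos: [0.5315, 0.1539, 0.105]
ee_rot: [-3.141, 0.0, 1.571]
wrist_force: [-6.2, -0.5, 9.7]
width: 0.0003
```

```bash
cat > chk.py <<'E'
import sys
from h import *
A=[]
for n,(u0,u1,v0,v1) in dict(scene=(335,475,125,260),side=(215,355,225,360)).items():
    p,d,W=snap(n); A.append(cv2.resize(p[v0:v1,u0:u1,::-1],(400,386),interpolation=cv2.INTER_CUBIC))
    y=(W[...,1]>.147)&(W[...,1]<.161)
    for a,e in((.50,.51),(.512,.525),(.525,.54),(.54,.555)):
        b=y&(W[...,0]>a)&(W[...,0]<e)&(W[...,2]<.2); print(n,a,b.sum(),np.median(W[b],0).round(4))
    s=(((W[...,1]>.13)&(W[...,1]<.138))|((W[...,1]>.17)&(W[...,1]<.178)))&(W[...,0]>.6)&(W[...,0]<.66)&(W[...,2]>.094)&(W[...,2]<.11)
    q=W[s]; q=q[np.argsort(-q[:,0])]; print("bar ends",q[:12:2].round(4).tolist())
cv2.imwrite("pics/"+sys.argv[1],np.hstack(A)); o=robot.get_obs(); print(o["time"],o["tool_pos"],o["wrist_force"])
E
python3 chk.py b4.png
```

```text
scene 0.5 1 [0.5061 0.1471 0.0915]
scene 0.512 3 [0.5173 0.1472 0.0909]
scene 0.525 16 [0.5371 0.1539 0.106 ]
scene 0.54 238 [0.5447 0.1538 0.1375]
bar ends [[0.6344, 0.1376, 0.0941], [0.6252, 0.1702, 0.0948], [0.6208, 0.133, 0.099], [0.6207, 0.135, 0.0968], [0.62, 0.135, 0.0984], [0.6197, 0.1764, 0.097]]
side 0.5 46 [0.506  0.1538 0.0912]
side 0.512 107 [0.5182 0.1554 0.1157]
side 0.525 28 [0.5318 0.1595 0.0911]
side 0.54 50 [0.5486 0.1578 0.1048]
bar ends [[0.646, 0.1317, 0.0943], [0.6408, 0.1777, 0.0948], [0.6345, 0.1701, 0.0942], [0.6311, 0.1377, 0.0953], [0.6276, 0.1724, 0.0941], [0.624, 0.1717, 0.0947]]
5.65 [0.53144798 0.15390984 0.10499837] [-4.92260404 -0.66756641  9.03927619]
```

View pics/b4.png

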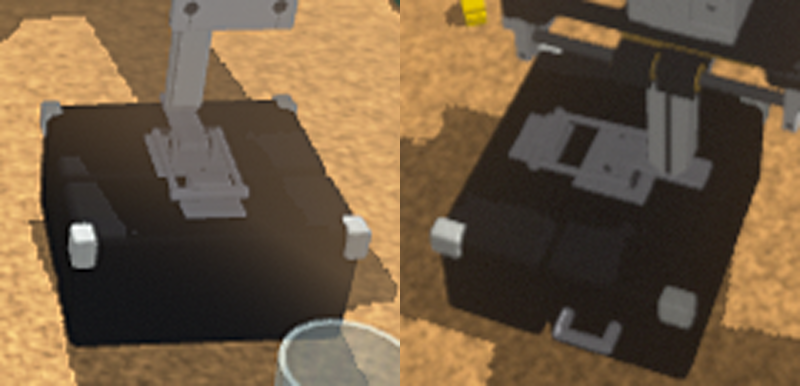

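The lever lies about flat under the finger and the bar is in the hook; the contact force is about 10 N. I'll press slightly further, then retreat straight up and check.

Request:
servo_tool(series="1 0 0 0.15 0;1 0 0 0.3 0;1 0 0 0.4 0;1 0 0 0.4 0;1 0 0 0.4 0")

```text
time: 6.07
tool_pos: [0.5315, 0.154, 0.1046]
ee_rot: [3.141, -0.0, 1.571]
wrist_force: [-11.0, -2.6, 21.8]
width: 0.0004
```

Request:
servo_tool(series="1 0 0 -0.5 0;1 0 0 -1.5 0;1 0 0 -3 0;1 0 0 -5 0;1 0 0 -7 0;1 -1 -2 -9 0;1 -3 -4 -11 0;1 -5 -6 -12 0;1 -7 -8 -13 0;1 -8 -9 -13 0;1 -8 -9 -13 0;1 -8 -9 -13 0")

```text
time: 7.07
tool_pos: [0.4422, 0.0738, 0.2292]
ee_rot: [3.14, -0.0, 1.57]
wrist_force: [0.7, 0.6, 0.1]
width: 0.0002
```

```bash
python3 chk.py b5.png
```

```text
scene 0.5 1 [0.5034 0.1478 0.0898]
scene 0.512 26 [0.5179 0.1535 0.1057]
scene 0.525 31 [0.5322 0.1542 0.1058]
scene 0.54 32 [0.5478 0.1534 0.1057]
bar ends [[0.6331, 0.1377, 0.0952], [0.623, 0.1365, 0.0943], [0.6205, 0.1348, 0.0988], [0.6204, 0.1747, 0.0955], [0.6201, 0.1731, 0.0953], [0.6198, 0.1367, 0.0983]]
side 0.5 47 [0.5061 0.1537 0.0911]
side 0.512 67 [0.5183 0.1558 0.1051]
side 0.525 76 [0.5323 0.1558 0.1052]
side 0.54 64 [0.5472 0.1555 0.1051]
bar ends [[0.6429, 0.1732, 0.0944], [0.6418, 0.1363, 0.0953], [0.6325, 0.17, 0.0949], [0.6313, 0.1374, 0.0949], [0.628, 0.1758, 0.0951], [0.6252, 0.1731, 0.096]]
7.1667 [0.44241386 0.07437877 0.22840602] [1.36856351 0.88873045 0.23440792]
```

View pics/b5.png

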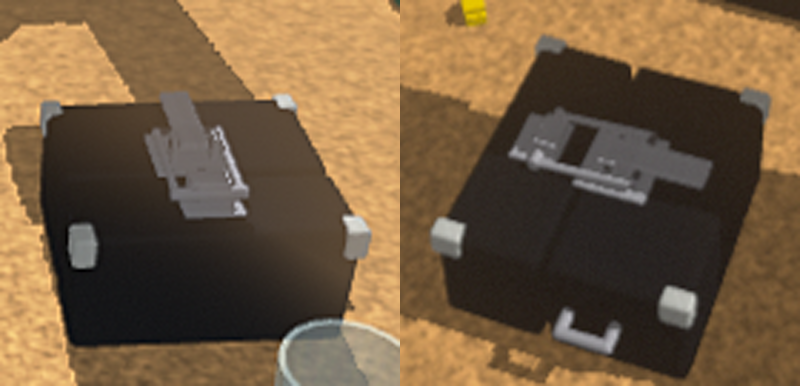

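The lever's top is level at z 0.105 along its length, so its centre is at 102. The bar centre is at case x of about 46.5, in the seat with the lid drawn in about 3.5 mm. It held after I let go, and the robot is clear, so I'm handing in.

```bash
python3 -c "
from h import *
print(robot.close_job())"
```

```text
the job is handed in; nothing more can be done
None
```

The latch is shut and the job was handed in at about 7.2 s; no verdict was reported.

**What I did:** With the fingers shut, I pushed the loop's bar over towards the lid until it fell behind the keeper hook. At that point the bar was at about x 68, z 94 mm in the case frame. The lever was still up, with its tip at about z 150 mm. I then swung the lever back along its arc, pressed it flat with about 22 N, and moved the arm clear.

**Last checks:**
- **Lever:** it stayed level after release. Its top read 105–106 mm in both views, which puts its centre about level with the pivot.
- **Bar:** its far edge in the scene view puts the centre at about x 46.5 mm, in the keeper seat. The side view's bar-end readings were scattered out to x 73 mm by the lid and plate in the mask, so they neither confirm nor contradict this.
- **Lid:** drawn in by about 3.5 mm. I worked this out from the bar's position and did not measure the keeper itself.
- **Bystanders:** I did not measure them again, but the arm never came near them. The only noted change was the lever leaning about 10 mm further towards the lid when the loop dropped, which did no harm.

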